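Put the lids back on a set of bisque-fired jars

TASK

Four fired clay jars of different sizes and their four knobbed lids stand mixed up on the studio table: put every lid on the jar it fits, seated flat on the rim and centred in the mouth. Set each lid down gently rather than dropping it, and leave the jars, the mug and the bud vase standing where they are.

Things in the scene. Friction and masses are not known exactly. Their poses are not given: they have to be found in the camera images.
- jar_1: The smallest open jar: round, terracotta, standing loose on the table, 72 mm outside diameter (narrower at the foot), 62 mm high, mouth 60 mm inside diameter, wall 6 mm, flat rim; about 250 g. Origin: centre of its underside, on the table; z up, so the rim is at z = 62 mm.
- jar_2: The second smallest open jar: round, terracotta, standing loose on the table, 88 mm outside diameter (narrower at the foot), 72 mm high, mouth 76 mm inside diameter, wall 6 mm, flat rim; about 360 g. Origin: centre of its underside, on the table; z up, so the rim is at z = 72 mm.
- jar_3: The second largest open jar: round, terracotta, standing loose on the table, 104 mm outside diameter (narrower at the foot), 82 mm high, mouth 92 mm inside diameter, wall 6 mm, flat rim; about 500 g. Origin: centre of its underside, on the table; z up, so the rim is at z = 82 mm.
- jar_4: The largest open jar: round, terracotta, standing loose on the table, 120 mm outside diameter (narrower at the foot), 92 mm high, mouth 108 mm inside diameter, wall 6 mm, flat rim; about 680 g. Origin: centre of its underside, on the table; z up, so the rim is at z = 92 mm.
- lid_1: The smallest lid, fits jar_1: terracotta, round, 70 mm, about 80 g, lying right way up. Upwards: tapered plug that enters the mouth (40 mm wide at the bottom, 52 mm at z = 12), cover resting on the rim (z = 12 to 17 mm at its edge, to 22 at the knob), round knob to grip (24 mm wide, z = 22 to 51). Origin: centre of the plug's underside. Seated it is 50 mm above jar_1's origin.
- lid_2: The second smallest lid, fits jar_2: terracotta, round, 86 mm, about 120 g, lying right way up. Upwards: tapered plug that enters the mouth (56 mm wide at the bottom, 68 mm at z = 12), cover resting on the rim (z = 12 to 17 mm at its edge, to 22 at the knob), round knob to grip (24 mm wide, z = 22 to 51). Origin: centre of the plug's underside. Seated it is 60 mm above jar_2's origin.
- lid_3: The second largest lid, fits jar_3: terracotta, round, 102 mm, about 170 g, lying right way up. Upwards: tapered plug that enters the mouth (72 mm wide at the bottom, 84 mm at z = 12), cover resting on the rim (z = 12 to 17 mm at its edge, to 22 at the knob), round knob to grip (24 mm wide, z = 22 to 51). Origin: centre of the plug's underside. Seated it is 70 mm above jar_3's origin.
- lid_4: The largest lid, fits jar_4: terracotta, round, 118 mm, about 230 g, lying right way up. Upwards: tapered plug that enters the mouth (88 mm wide at the bottom, 100 mm at z = 12), cover resting on the rim (z = 12 to 17 mm at its edge, to 22 at the knob), round knob to grip (24 mm wide, z = 22 to 51). Origin: centre of the plug's underside. Seated it is 80 mm above jar_4's origin.
- mug: A terracotta mug with a handle, not part of the job: 72 mm diameter, 85 mm high, the handle reaching 73 mm from the axis along its +y. Origin: centre of its underside.
- bud_vase: A terracotta bud vase with a narrow neck, not part of the job: 72 mm greatest diameter, 92 mm high. Origin: centre of its underside.

How it is judged (in metres and radians):
At the end, for the whole second after the job is handed in: Each of the four lids is at rest on the jar of its own size: its centre within 8 mm of the jar's axis, its height within 4 mm of seated on the rim, level within 0.07 rad. All four jars, the mug and the bud vase are upright (within 0.07 rad) and within 30 mm of where they stood at the start (horizontal distance between lid_1 and jar_1 below 0.008 m and z of lid_1 in the frame of jar_1 between 0.046 and 0.054 m and angle between each of lid_1, jar_1, lid_2, jar_2, lid_3, jar_3, lid_4, jar_4, mug, bud_vase's own z axis and vertical below 0.07 rad and linear speed of each of lid_1, lid_2, lid_3, lid_4 below 0.02 m/s and angular speed of each of lid_1, lid_2, lid_3, lid_4 below 0.2 rad/s and distance of each of jar_1, jar_2, jar_3, jar_4, mug, bud_vase from where it was at the start of the episode below 0.03 m and horizontal distance between lid_2 and jar_2 below 0.008 m and z of lid_2 in the frame of jar_2 between 0.056 and 0.064 m and horizontal distance between lid_3 and jar_3 below 0.008 m and z of lid_3 in the frame of jar_3 between 0.066 and 0.074 m and horizontal distance between lid_4 and jar_4 below 0.008 m and z of lid_4 in the frame of jar_4 between 0.076 and 0.084 m); the robot touches nothing.
It fails at once if a jar is pushed more than 30 mm from where it stood, or tipped by more than 0.35 rad ((distance of jar_1 from where it was at the start of the episode above 0.03 m or angle between jar_1's own z axis and vertical above 0.35 rad) or (distance of jar_2 from where it was at the start of the episode above 0.03 m or angle between jar_2's own z axis and vertical above 0.35 rad) or (distance of jar_3 from where it was at the start of the episode above 0.03 m or angle between jar_3's own z axis and vertical above 0.35 rad) or (distance of jar_4 from where it was at the start of the episode above 0.03 m or angle between jar_4's own z axis and vertical above 0.35 rad)).
It fails at once if a lid is dropped onto its jar: within 15 mm of its seat it moves faster than 0.5 m/s (a fall of more than about 13 mm) ((horizontal distance between lid_1 and jar_1 below 0.03 m and z of lid_1 in the frame of jar_1 below 0.065 m and linear speed of lid_1 above 0.5 m/s) or (horizontal distance between lid_2 and jar_2 below 0.03 m and z of lid_2 in the frame of jar_2 below 0.075 m and linear speed of lid_2 above 0.5 m/s) or (horizontal distance between lid_3 and jar_3 below 0.03 m and z of lid_3 in the frame of jar_3 below 0.085 m and linear speed of lid_3 above 0.5 m/s) or (horizontal distance between lid_4 and jar_4 below 0.03 m and z of lid_4 in the frame of jar_4 below 0.095 m and linear speed of lid_4 above 0.5 m/s)).
It fails at once if the mug or the bud vase is pushed more than 30 mm, or tipped by more than 0.35 rad ((distance of mug from where it was at the start of the episode above 0.03 m or angle between mug's own z axis and vertical above 0.35 rad) or (distance of bud_vase from where it was at the start of the episode above 0.03 m or angle between bud_vase's own z axis and vertical above 0.35 rad)).
It also fails if it takes over 120 s, if anything falls off the work surface, if the arm or the gripper's body presses on something with over 40 N, if the wrist force passes 120 N, or if a joint passes its speed limit or range.

ROBOT

A 6-joint arm with a two-finger parallel gripper is mounted at the origin on the work surface. World frame = base frame: x ahead of the robot, y to its left, z up, the work surface at z = 0. Lengths are in m, angles in degrees, forces in N, time in s.
With the tool pointing down it reaches from about 0.35 to 0.875 m from the base axis. Payload 4.2 kg.
Tool frame: the origin (TCP) lies at the very end of the fingers, on their centre line; the grasp point (between the pads) lies 19 mm behind it (r.grip_point_offset is the distance from the TCP to the grasp point, in m); z points along the fingers, y is the line along which they close (so a half turn about z gives the same grasp; the last joint's range is limited). The gripper opens to 87 mm and grips with 3 to 60 N. Pads are 19 mm wide; open, the fingers measure 117 mm over their backs; the gripper's body (75 mm by 190 mm) begins 51 mm behind the grasp point.
Start: joints at [-58.064, 22.042, 0.453, 0, -68.411, -14.817], TCP at [0.184, -0.597, 0.223] pointing down, gripper open.
Joint ranges: [-179.83, 179.83], [-69.29, 118.12], [-61.27, 80.66], [-181.25, 117.63], [-171.15, -9.14], [-177.46, 177.46]. Speed limits (degrees/s): [159.86, 159.86, 180, 180, 180, 180].

INTERFACE

Orientations are given as a 3x3 rotation matrix whose columns are the frame's x, y, z axes.
In Python, from station import r, cams gives the robot as it stands. The module is installed in compiled form; this text tells all that it offers.
- The arm moves only by the shell command python3 -m handwheel 'ROWS'. ROWS is JSON, a list that holds one entry, the list of rows, each a list of 7 numbers: the turn, a rotation vector about the tool's x, y, z in units of 6 degrees (1.0 is 6 degrees), then the shift along the tool's x, y, z in m, then the finger opening in m, from 0 to 0.087. In form: [[[ax, ay, az, x, y, z, jaw], ...]]. A call has 1 to 12 rows; each row shifts and turns the commanded pose from where the row before left it, along the tool's axes as they then stand; what a row does not reach is not made up. A row lasts 1/10 s, in which the tool goes at most 50 mm and 8.59 degrees, less where a joint would pass 70% of its speed; a pose out of reach is approached as far as the arm can. A call with a gripper value outside its range is refused whole. The fingers move at their own pace and stop on an object; the grip force is fixed at half the most. Time passes only in rows, so rows that do not move let the fingers close. It gives the time, the measured TCP pose, the force, the opening and the grip force at its end, in the units of the state.
- r.sense(): the state, without advancing time (a new reading comes with each control period).
- cams.capture(name): name is "side" or "top" or "wrist"; returns the picture (400x640x3 uint8, red, green, blue); there is no depth.
- cams.get_calibration(name): a dict with "camera_matrix" (3x3 intrinsics, pixels), "k1" (the pictures are not rectified: a ray, as slopes to the right and down, at radius r is drawn at 1 + k1 r^2 times it, then the intrinsics apply), "rvec" (rotation vector, rad) and "tvec" (3), from world to camera coordinates, as OpenCV has them; the wrist camera has in their place "T_tool_cam" (4x4, takes a point from camera to tool coordinates, whose origin is the TCP and whose axes are the flange's). Camera axes: x right, y down, z forward; pixel columns grow to the right and rows downward; lengths in m; the calibration is good to about 2 mm. A picture is of the moment at which its call begins: read the wrist's pose just before it. get_calibration takes no time and is no camera call.
- r.finish_job(): hands the job in; it is judged then, once.
The state is a dict: "time_s": time; "joints": joint angles; "joint_velocities": joint speeds; "effort": joint torques, N m; "tcp_pos": TCP position; "ee_rot": TCP orientation; "wrist_force": force on the tool from outside, world axes, zero at the start; "moment": the same for the moment, N m; "gripper_width": opening from 0.0 (shut) to 1.0 (fully open); "gripper_force": force on a finger pad.
Only numpy, scipy, OpenCV 4.12 (cv2) and the standard library are available. Lean on these libraries where they do the work, as an engineer would, in place of code of your own. Each camera call takes 0.05 s, during which the arm holds its last target. There are 200 camera calls.

## Working session

There is one attempt and no reset: what is moved stays moved. The work goes in short steps, Python scripts to look and compute and a shell command to move; the robot and the scene stay as the last step left them, time stands still between calls to the robot, and variables do not carry over. Pictures are saved under pics/ and viewed, at most 14 in all, crops included, and the job is handed in when it is done.

```bash
mkdir -p pics
python3 - <<'E'
from station import r,cams
import cv2
s=r.sense();print(s['time_s'],s['tcp_pos'],s['ee_rot'],s['gripper_width'],r.grip_point_offset)
for n in['top','side']:
    im=cams.capture(n);cv2.imwrite(f'pics/{n}0.png',im[:,:,::-1]);c=cams.get_calibration(n);print(c)
print(cams.get_calibration('wrist'))
E
```

```text
0.0 [ 0.18382334 -0.59671494  0.22144002] [[-9.55749393e-01 -2.94181217e-01 -7.13339365e-04]
 [-2.94182074e-01  9.55747099e-01  2.09520097e-03]
 [ 6.54032568e-05  2.21233871e-03 -9.99997551e-01]] 1.0015741570766403 0.0187
{'camera_matrix': array([[396.16563001,   0.        , 324.68556217],
       [  0.        , 396.16563001, 200.43162604],
       [  0.        ,   0.        ,   1.        ]]), 'k1': 0.030182600244571228, 'rvec': array([ 2.15053696, -2.11943101,  0.18922674]), 'tvec': array([0.01010615, 0.52701202, 0.92795327])}
{'camera_matrix': array([[390.68826611,   0.        , 322.24432751],
       [  0.        , 390.68826611, 202.09970017],
       [  0.        ,   0.        ,   1.        ]]), 'k1': 0.010087081582083546, 'rvec': array([ 0.67970664, -2.53705965,  1.21911552]), 'tvec': array([0.45809851, 0.18527127, 0.80373602])}
{'camera_matrix': array([[358.39472056,   0.        , 320.30309921],
       [  0.        , 358.39472056, 199.14595914],
       [  0.        ,   0.        ,   1.        ]]), 'k1': 0.019290883030249607, 'T_tool_cam': array([[-2.18378283e-04, -9.57886531e-01, -2.87146905e-01,
         7.94546630e-02],
       [ 9.99999949e-01, -1.41706702e-04, -2.87794607e-04,
         8.26182216e-04],
       [ 2.34983937e-04, -2.87146953e-01,  9.57886513e-01,
        -1.62843458e-01],
       [ 0.00000000e+00,  0.00000000e+00,  0.00000000e+00,
         1.00000000e+00]])}
```

View pics/top0.png

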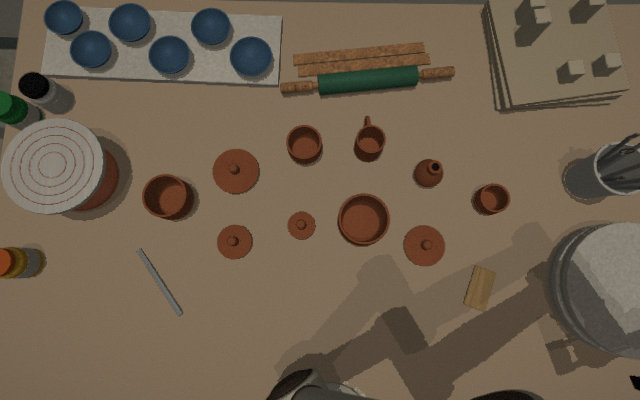

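View pics/side0.png

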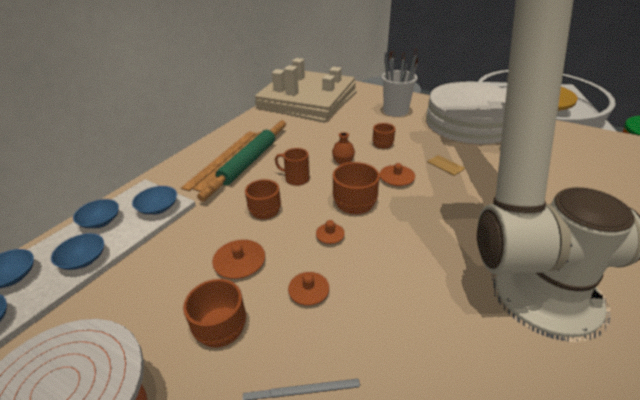

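```bash
cat > h.py <<'E'
import numpy as np,cv2
from station import r,cams
from scipy.optimize import least_squares
def campose(n,s=None):
    c=cams.get_calibration(n)
    if n=='wrist':
        s=s or r.sense();T=np.eye(4);T[:3,:3]=s['ee_rot'];T[:3,3]=s['tcp_pos'];T=T@c['T_tool_cam']
        return c,T[:3,:3],T[:3,3]
    R=cv2.Rodrigues(c['rvec'])[0].T
    return c,R,-R@c['tvec']
def cast(n,px,z,s=None):
    c,R,o=campose(n,s);px=np.float64(px).reshape(-1,1,2)
    D=np.array([c['k1'],0,0,0.])
    u=cv2.undistortPoints(px,c['camera_matrix'],D)[:,0]
    d=np.c_[u,np.ones(len(u))]@R.T
    return (o+d*((z-o[2])/d[:,2])[:,None])[:,:2]
def circ(P,R=None,c0=None):
    c0=P.mean(0) if c0 is None else c0
    if R: f=lambda q:np.hypot(*(P-q[:2]).T)-R; q=c0
    else: f=lambda q:np.hypot(*(P-q[:2]).T)-q[2]; q=[*c0,.04]
    o=least_squares(f,q,loss='soft_l1',f_scale=.001);return o.x,np.sqrt(np.median(o.fun**2))
def mask(im):
    h=cv2.cvtColor(im,cv2.COLOR_RGB2HSV)
    return (((h[...,0]<11)|(h[...,0]>174))&(h[...,1]>120)&(h[...,2]>25)).astype('uint8')*255
def far(P,o,frac=0.):  # contour points on the side away from the camera
    c=P.mean(0);v=c-o[:2];v/=np.linalg.norm(v);q=P-c
    return P[(q@v)>frac*np.hypot(*q.T)]
E
python3 - <<'E'
from h import *
im=cams.capture('top');m=mask(im)
_,_,o=campose('top');print('cam',o)
for c in cv2.findContours(m,cv2.RETR_EXTERNAL,cv2.CHAIN_APPROX_NONE)[0]:
    if cv2.contourArea(c)<300: continue
    mu=c[:,0].mean(0).round()
    if mu[0]<125 or mu[0]>520: continue
    print(mu,cv2.contourArea(c))
    for z in(.015,.062,.072,.082,.092):
        P=cast('top',c[:,0]+0.,z);q,e=circ(far(P,o,-.2));print('  z',z,'xy',q[:2].round(4),'d',(2*q[2]).round(4),'res',e.round(4))
E
```

```text
cam [0.36150712 0.02253163 1.00386553]
[424. 246.] 1212.5
  z 0.015 xy [ 0.4228 -0.2299] d 0.0974 res 0.0007
  z 0.062 xy [ 0.4198 -0.2179] d 0.0927 res 0.0006
  z 0.072 xy [ 0.4192 -0.2153] d 0.0918 res 0.0006
  z 0.082 xy [ 0.4186 -0.2128] d 0.0908 res 0.0006
  z 0.092 xy [ 0.418  -0.2102] d 0.0898 res 0.0006
[234. 241.] 840.5
  z 0.015 xy [0.4254 0.2406] d 0.0816 res 0.0007
  z 0.062 xy [0.4223 0.2302] d 0.0778 res 0.0007
  z 0.072 xy [0.4217 0.228 ] d 0.0769 res 0.0007
  z 0.082 xy [0.421  0.2258] d 0.0761 res 0.0007
  z 0.092 xy [0.4204 0.2236] d 0.0753 res 0.0007
[301. 225.] 530.5
  z 0.015 xy [0.4691 0.0766] d 0.0646 res 0.0006
  z 0.062 xy [0.464  0.0741] d 0.0615 res 0.0006
  z 0.072 xy [0.4629 0.0735] d 0.0608 res 0.0006
  z 0.082 xy [0.4618 0.073 ] d 0.0602 res 0.0006
  z 0.092 xy [0.4607 0.0724] d 0.0595 res 0.0006
[362. 221.] 1989.0
  z 0.015 xy [ 0.4881 -0.0813] d 0.125 res 0.0006
  z 0.062 xy [ 0.4821 -0.0764] d 0.1191 res 0.0006
  z 0.072 xy [ 0.4808 -0.0753] d 0.1178 res 0.0006
  z 0.082 xy [ 0.4795 -0.0743] d 0.1166 res 0.0006
  z 0.092 xy [ 0.4783 -0.0732] d 0.1153
[... 919 characters left out ...]
 0.1082 res 0.0005
  z 0.072 xy [0.5921 0.2343] d 0.1071 res 0.0004
  z 0.082 xy [0.5896 0.232 ] d 0.1059 res 0.0004
  z 0.092 xy [0.5871 0.2297] d 0.1048 res 0.0004
[304. 145.] 1001.0
  z 0.015 xy [0.687 0.075] d 0.0874 res 0.0007
  z 0.062 xy [0.6715 0.0725] d 0.0832 res 0.0006
  z 0.072 xy [0.6682 0.0719] d 0.0823 res 0.0006
  z 0.082 xy [0.6649 0.0714] d 0.0815 res 0.0006
  z 0.092 xy [0.6616 0.0709] d 0.0806 res 0.0006
[367. 143.] 760.0
  z 0.015 xy [ 0.6991 -0.0993] d 0.0723 res 0.0019
  z 0.062 xy [ 0.6831 -0.0935] d 0.0689 res 0.0018
  z 0.072 xy [ 0.6797 -0.0923] d 0.0682 res 0.0018
  z 0.082 xy [ 0.6762 -0.0911] d 0.0675 res 0.0018
  z 0.092 xy [ 0.6728 -0.0898] d 0.0667 res 0.0018
```

```bash
python3 -m handwheel '[[[0,0,-1.35,0,0,0,0.05],[0,0,-1.35,0,0,0,0.05],[0,0,-1.35,0,0,0,0.05],[0,0,-1.35,0,0,0,0.05],[0,0,-1.35,0,0,0,0.05],[0,0,-1.35,0,0,0,0.05],[0,0,-1.35,0,0,0,0.05],[0,0,-1.35,0,0,0,0.05],[0,0,-1.35,0,0,0,0.05]]]'
python3 -m handwheel '[[[0,0,0,-0.033,-0.022,0,0.05],[0,0,0,-0.033,-0.022,0,0.05],[0,0,0,-0.033,-0.022,0,0.05],[0,0,0,-0.033,-0.022,0,0.05],[0,0,0,-0.033,-0.022,0,0.05],[0,0,0,-0.033,-0.022,0,0.05],[0,0,0,-0.033,-0.022,0,0.05],[0,0,0,-0.033,-0.022,0,0.05],[0,0,0,-0.033,-0.022,0,0.05],[0,0,0,-0.033,-0.021,0,0.05],[0,0,0,-0.033,-0.021,0,0.05],[0,0,0,0,0,0,0.05]]]'
cat > look.py <<'E'
# usage: look.py name zplane [x y] : wrist view; fit circles to terracotta contours on the plane
import sys;from h import *
n,z=sys.argv[1],float(sys.argv[2])
s=r.sense();im=cams.capture('wrist');cv2.imwrite(f'pics/{n}.png',im[:,:,::-1])
_,_,o=campose('wrist',s)
for c in cv2.findContours(mask(im),cv2.RETR_EXTERNAL,cv2.CHAIN_APPROX_NONE)[0]:
    if cv2.contourArea(c)<1000: continue
    p=c[:,0]+0.;i=(p[:,0]>2)&(p[:,0]<637)&(p[:,1]>2)&(p[:,1]<397)
    P=far(cast('wrist',p[i],z,s),o,-.3)
    if len(P)>20: q,e=circ(P);print(p.mean(0).round(),'xy',q[:2].round(4),'d',(2*q[2]).round(4),'res',e.round(4),'d_tcp',(q[:2]-s['tcp_pos'][:2]).round(4))
print(s['time_s'],s['tcp_pos'].round(4),s['ee_rot'].round(3).tolist(),s['gripper_width'])
E
python3 look.py w0 0.015
```

```text
time_s: 1.05
tcp_pos: [0.1839, -0.597, 0.2221]
ee_rot: [[0.006, -1.0, -0.0], [-1.0, -0.006, 0.001], [-0.001, 0.0, -1.0]]
wrist_force: [0.4, -0.4, 0.1]
gripper_width: 0.576
gripper_force: 0.0
time_s: 2.25
tcp_pos: [0.4257, -0.2313, 0.2225]
ee_rot: [[0.006, -1.0, 0.001], [-1.0, -0.006, 0.0], [-0.0, -0.001, -1.0]]
wrist_force: [1.2, -0.7, -0.1]
gripper_width: 0.573
gripper_force: 0.0
[284. 336.] xy [ 0.4659 -0.141 ] d 0.2738 res 0.0039 d_tcp [0.0402 0.0903]
[135. 161.] xy [ 0.63   -0.2333] d 0.0711 res 0.0051 d_tcp [ 0.2043 -0.002 ]
[322. 168.] xy [ 0.4226 -0.2305] d 0.0997 res 0.0003 d_tcp [-0.0031  0.0009]
[191.  13.] xy [ 0.5333 -0.4305] d 0.144 res 0.0005 d_tcp [ 0.1076 -0.1991]
2.25 [ 0.4257 -0.2313  0.2225] [[0.006, -1.0, 0.001], [-1.0, -0.006, 0.0], [-0.0, -0.001, -1.0]] 0.5731848349261953
```

View pics/w0.png

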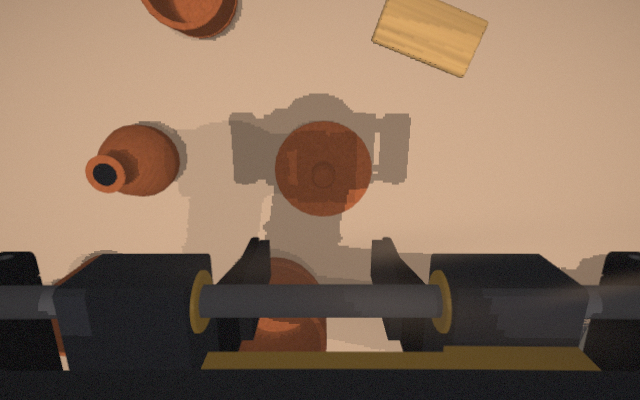

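Wrist view: lid_3 sits at (322,168), centred between the fingers; wrist and top agree within 1 mm. Descend, grip, and lift.

```bash
python3 -m handwheel '[[[0,0,0,-0.001,0.003,0.04,0.05],[0,0,0,0,0,0.04,0.05],[0,0,0,0,0,0.04,0.05],[0,0,0,0,0,0.035,0.05],[0,0,0,0,0,0.02,0.05],[0,0,0,0,0,0.014,0.05],[0,0,0,0,0,0.007,0.05],[0,0,0,0,0,0,0.05]]]'
python3 -m handwheel '[[[0,0,0,0,0,0,0],[0,0,0,0,0,0,0],[0,0,0,0,0,0,0],[0,0,0,0,0,0,0],[0,0,0,0,0,0,0],[0,0,0,0,0,0,0]]]'
```

```text
time_s: 3.1
tcp_pos: [0.4199, -0.2337, 0.0258]
ee_rot: [[-0.001, -1.0, -0.002], [-1.0, 0.001, 0.0], [-0.0, 0.002, -1.0]]
wrist_force: [0.3, -0.1, -0.0]
gripper_width: 0.571
gripper_force: 0.0
time_s: 3.7
tcp_pos: [0.4218, -0.2333, 0.0272]
ee_rot: [[0.001, -1.0, 0.002], [-1.0, -0.001, -0.001], [0.001, -0.002, -1.0]]
wrist_force: [1.1, 1.0, 3.8]
gripper_width: 0.269
gripper_force: 30.0
```

```bash
python3 -m handwheel '[[[0,0,0,0,0,-0.01,0],[0,0,0,0,0,-0.02,0],[0,0,0,0,0,-0.03,0],[0,0,0,0,0,-0.04,0],[0,0,0,0,0,-0.04,0],[0,0,0,0,0,-0.03,0],[0,0,0,-0.01,0,-0.02,0],[0,0,0,-0.02,-0.005,0,0],[0,0,0,-0.03,-0.005,0,0],[0,0,0,-0.04,-0.005,0,0],[0,0,0,-0.04,-0.005,0,0],[0,0,0,-0.04,-0.005,0,0]]]'
python3 -m handwheel '[[[0,0,0,-0.04,-0.005,0,0],[0,0,0,-0.04,-0.005,0,0],[0,0,0,-0.04,-0.005,0,0],[0,0,0,-0.04,-0.005,0,0],[0,0,0,-0.04,-0.01,0,0],[0,0,0,-0.04,-0.01,0,0],[0,0,0,-0.04,-0.01,0,0],[0,0,0,-0.04,-0.01,0,0],[0,0,0,-0.04,-0.01,0,0],[0,0,0,-0.04,-0.01,0,0],[0,0,0,-0.04,-0.005,0,0],[0,0,0,-0.04,0,0,0]]]'
python3 -m handwheel '[[[0,0,0,-0.035,0,0,0],[0,0,0,-0.025,0,0,0],[0,0,0,-0.015,0,0,0],[0,0,0,-0.005,0,0,0],[0,0,0,0,0,0,0],[0,0,0,0,0,0,0]]]'
python3 look.py w1 0.082
```

```text
time_s: 4.9
tcp_pos: [0.4445, -0.0519, 0.2164]
ee_rot: [[-0.001, -1.0, -0.002], [-1.0, 0.001, 0.0], [-0.0, 0.002, -1.0]]
wrist_force: [-0.0, 0.3, -1.8]
gripper_width: 0.263
gripper_force: 30.0
time_s: 6.1
tcp_pos: [0.5302, 0.4276, 0.2156]
ee_rot: [[-0.0, -1.0, -0.002], [-1.0, 0.0, -0.002], [0.002, 0.002, -1.0]]
wrist_force: [0.3, -0.5, -1.3]
gripper_width: 0.265
gripper_force: 30.0
time_s: 6.7
tcp_pos: [0.5305, 0.5057, 0.2164]
ee_rot: [[-0.0, -1.0, -0.001], [-1.0, 0.0, -0.001], [0.001, 0.001, -1.0]]
wrist_force: [0.2, 0.3, -1.9]
gripper_width: 0.267
gripper_force: 30.0
[318. 229.] xy [0.5312 0.4778] d 0.2166 res 0.0112 d_tcp [ 0.0007 -0.0279]
[322.  51.] xy [0.5283 0.3969] d 0.1019 res 0.0002 d_tcp [-0.0022 -0.1088]
6.7 [0.5305 0.5057 0.2164] [[-0.0, -1.0, -0.001], [-1.0, 0.0, -0.001], [0.001, 0.001, -1.0]] 0.26680417091419123
```

View pics/w1.png

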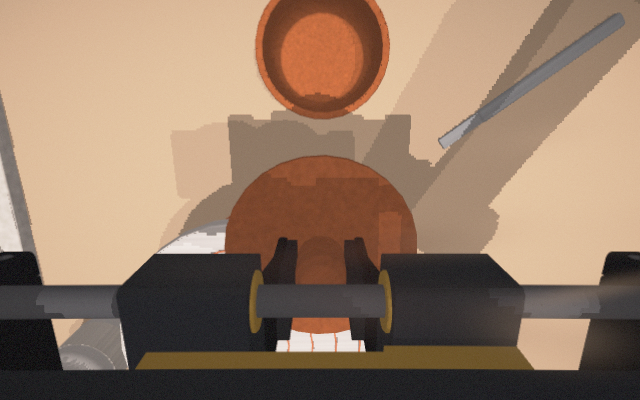

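The jar_3 rim is at (322,51) and the lid hangs level at (320,235), with its upper arc visible. I'll measure the lid's offset in the hand.

```bash
cat > inhand.py <<'E'
# usage: inhand.py lid_diam : offset of lid in hand from TCP, from visible upper arc in a fresh wrist picture
import sys;from h import *
D=float(sys.argv[1]);s=r.sense();im=cams.capture('wrist');z=s['tcp_pos'][2]-.026+.016
m=mask(im);cs=[c for c in cv2.findContours(m,cv2.RETR_EXTERNAL,cv2.CHAIN_APPROX_NONE)[0] if cv2.pointPolygonTest(c,(320.,215.),False)>0 or abs(c[:,0].mean(0)-[318,229]).max()<15]
p=max(cs,key=len)[:,0]+0.
p=p[(p[:,1]<238)&(p[:,1]>80)&(abs(p[:,0]-320)<150)]
P=cast('wrist',p,z,s);t=s['tcp_pos'][:2]
print('free',[a.round(4) for a in circ(P,None,t)],'fixed',[(a-t).round(4) if np.size(a)==2 else a.round(4) for a in circ(P,D/2-.0007,t)],t.round(4),s['tcp_pos'][2])
E
python3 inhand.py .102
```

```text
free [array([0.5298, 0.5066, 0.0495]), np.float64(0.0002)] fixed [array([-0.0008,  0.002 ]), np.float64(0.0002)] [0.5306 0.5057] 0.21672013633458564
```

```bash
python3 -m handwheel '[[[0,0,0,0.015,0.002,0,0],[0,0,0,0.03,0,0,0],[0,0,0,0.035,0,0,0],[0,0,0,0.021,0,0.01,0],[0,0,0,0.01,0,0.02,0],[0,0,0,0,0,0.03,0],[0,0,0,0,0,0.025,0],[0,0,0,0,0,0.012,0],[0,0,0,0,0,0.005,0],[0,0,0,0,0,0.005,0],[0,0,0,0,0,0,0]]]'; python3 inhand.py .102
```

```text
time_s: 7.9
tcp_pos: [0.5289, 0.3961, 0.1101]
ee_rot: [[0.0, -1.0, 0.001], [-1.0, -0.0, 0.001], [-0.001, -0.001, -1.0]]
wrist_force: [-0.6, 0.3, -1.7]
gripper_width: 0.262
gripper_force: 30.0
free [array([0.528 , 0.3825, 0.0444]), np.float64(0.0011)] fixed [array([-0.0011, -0.0063]), np.float64(0.0024)] [0.5289 0.3961] 0.11006097111668024
```

```bash
python3 -m handwheel '[[[0,0,0,0,0,0.004,0],[0,0,0,0,0,0.004,0],[0,0,0,0,0,0.003,0],[0,0,0,0,0,0.002,0],[0,0,0,0,0,0,0]]]'; python3 -m handwheel '[[[0,0,0,0,0,0.001,0],[0,0,0,0,0,0,0]]]'
```

```text
time_s: 8.45
tcp_pos: [0.5285, 0.3958, 0.0973]
ee_rot: [[0.001, -1.0, 0.0], [-1.0, -0.001, -0.0], [0.0, -0.0, -1.0]]
wrist_force: [-2.6, -0.9, 2.8]
gripper_width: 0.267
gripper_force: 30.0
time_s: 8.65
tcp_pos: [0.5286, 0.3958, 0.0972]
ee_rot: [[0.001, -1.0, 0.001], [-1.0, -0.001, 0.0], [-0.0, -0.001, -1.0]]
wrist_force: [-4.1, -0.5, 6.4]
gripper_width: 0.263
gripper_force: 30.0
```

```bash
python3 -m handwheel '[[[0,0,0,0,0,0,0.05],[0,0,0,0,0,0,0.05],[0,0,0,0,0,0,0.05],[0,0,0,0,0,0,0.05],[0,0,0,0,0,-0.01,0.05],[0,0,0,0,0,-0.02,0.05],[0,0,0,0,0,-0.035,0.05],[0,0,0,0,0,-0.04,0.05],[0,0,0,0,0,-0.018,0.05]]]'
python3 -m handwheel '[[[0,0,0,0.015,-0.01,0,0.05],[0,0,0,0.03,-0.015,0,0.05],[0,0,0,0.034,-0.018,0,0.05],[0,0,0,0.035,-0.018,0,0.05],[0,0,0,0.025,-0.012,0,0.05],[0,0,0,0.01,-0.004,0,0.05],[0,0,0,0,0,0,0.05],[0,0,0,0,0,0,0.05]]]'
python3 look.py w2 0.015
python3 - <<'E'
from h import *
im=cams.capture('top');cv2.imwrite('pics/t2.png',cv2.resize(im[120:280,100:320,::-1],None,fx=3,fy=3,interpolation=2))
E
```

```text
time_s: 9.55
tcp_pos: [0.5303, 0.3969, 0.2241]
ee_rot: [[0.001, -1.0, 0.006], [-1.0, -0.001, 0.005], [-0.005, -0.006, -1.0]]
wrist_force: [-0.6, 0.0, 0.5]
gripper_width: 0.573
gripper_force: 0.0
time_s: 10.35
tcp_pos: [0.6055, 0.247, 0.2182]
ee_rot: [[0.0, -1.0, -0.001], [-1.0, -0.0, -0.0], [0.0, 0.001, -1.0]]
wrist_force: [-0.3, -0.3, -1.0]
gripper_width: 0.574
gripper_force: 0.0
[371. 336.] xy [0.5431 0.4337] d 0.0764 res 0.0033 d_tcp [-0.0623  0.1867]
[499. 160.] xy [0.4244 0.2428] d 0.0821 res 0.0006 d_tcp [-0.181  -0.0042]
[319. 168.] xy [0.6064 0.2476] d 0.1163 res 0.0003 d_tcp [0.001  0.0005]
[470.   9.] xy [0.4706 0.0724] d 0.0761 res 0.0002 d_tcp [-0.1349 -0.1746]
[247.  10.] xy [0.6525 0.0279] d 0.1775 res 0.0004 d_tcp [ 0.047  -0.2191]
10.35 [0.6055 0.247  0.2182] [[0.0, -1.0, -0.001], [-1.0, -0.0, -0.0], [0.0, 0.001, -1.0]] 0.5736202030503409
```

View pics/t2.png

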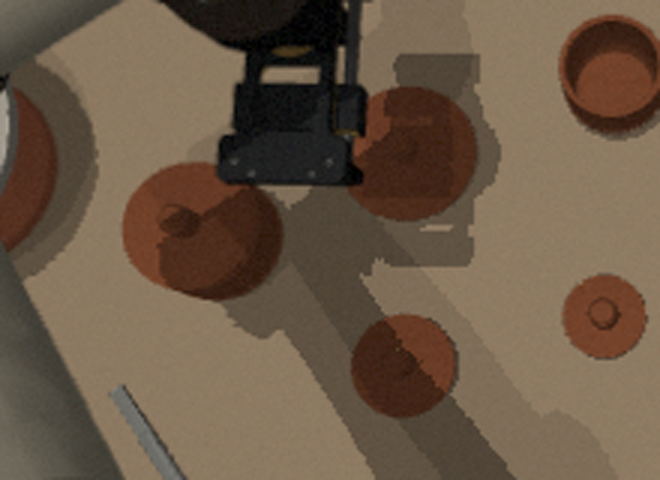

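lid_3 covers jar_3 flat (crop (203,231)), and lid_4 is right under the gripper. Grip it.

```bash
python3 -m handwheel '[[[0,0,0,0,-0.001,0.03,0.05],[0,0,0,0,0,0.04,0.05],[0,0,0,0,0,0.04,0.05],[0,0,0,0,0,0.035,0.05],[0,0,0,0,0,0.025,0.05],[0,0,0,0,0,0.014,0.05],[0,0,0,0,0,0.007,0.05],[0,0,0,0,0,0.001,0.05],[0,0,0,0,0,0,0.05]]]'
python3 -m handwheel '[[[0,0,0,0,0,0,0],[0,0,0,0,0,0,0],[0,0,0,0,0,0,0],[0,0,0,0,0,0,0],[0,0,0,0,0,0,0],[0,0,0,0,0,0,0]]]'
```

```text
time_s: 11.35
tcp_pos: [0.6075, 0.2476, 0.0278]
ee_rot: [[0.001, -1.0, 0.002], [-1.0, -0.001, 0.001], [-0.001, -0.002, -1.0]]
wrist_force: [-0.5, 0.5, 1.2]
gripper_width: 0.574
gripper_force: 0.0
time_s: 11.95
tcp_pos: [0.6069, 0.2469, 0.0269]
ee_rot: [[0.0, -1.0, 0.0], [-1.0, -0.0, 0.0], [-0.0, -0.0, -1.0]]
wrist_force: [-0.4, -0.4, 1.9]
gripper_width: 0.263
gripper_force: 30.0
```

```bash
python3 -m handwheel '[[[0,0,0,0,0,-0.01,0],[0,0,0,0,0,-0.02,0],[0,0,0,0,0,-0.03,0],[0,0,0,0,0,-0.04,0],[0,0,0,0,0,-0.04,0],[0,0,0,0,0,-0.03,0],[0,0,0,0.01,0.005,-0.02,0],[0,0,0,0.02,0.015,0,0],[0,0,0,0.03,0.02,0,0],[0,0,0,0.035,0.023,0,0],[0,0,0,0.035,0.023,0,0],[0,0,0,0.03,0.02,0,0]]]'
python3 -m handwheel '[[[0,0,0,0.022,0.014,0,0],[0,0,0,0.01,0.006,0,0],[0,0,0,0.005,0.003,0,0],[0,0,0,0,0,0,0],[0,0,0,0,0,0,0]]]'
python3 look.py w3 0.092; python3 inhand.py .118
```

```text
time_s: 13.15
tcp_pos: [0.4987, 0.0851, 0.2164]
ee_rot: [[0.0, -1.0, -0.001], [-1.0, -0.0, -0.0], [0.0, 0.001, -1.0]]
wrist_force: [0.6, 0.2, -1.4]
gripper_width: 0.262
gripper_force: 30.0
time_s: 13.65
tcp_pos: [0.4785, 0.0505, 0.2166]
ee_rot: [[0.001, -1.0, 0.0], [-1.0, -0.001, 0.0], [-0.0, -0.0, -1.0]]
wrist_force: [0.2, 0.1, -1.9]
gripper_width: 0.265
gripper_force: 30.0
[327. 334.] xy [ 0.4444 -0.0015] d 0.4094 res 0.0038 d_tcp [-0.0341 -0.052 ]
[118. 198.] xy [0.6556 0.0648] d 0.081 res 0.0003 d_tcp [0.1771 0.0143]
[320. 222.] xy [ 0.4794 -0.0136] d 0.271 res 0.0115 d_tcp [ 0.001  -0.0642]
[320.  43.] xy [ 0.4783 -0.0733] d 0.1177 res 0.0002 d_tcp [-0.0002 -0.1238]
[79. 23.] xy [ 0.6521 -0.1251] d 0.1444 res 0.0007 d_tcp [ 0.1737 -0.1756]
13.65 [0.4785 0.0505 0.2166] [[0.001, -1.0, 0.0], [-1.0, -0.001, 0.0], [-0.0, -0.0, -1.0]] 0.26460742786868685
free [array([0.4775, 0.0504, 0.0578]), np.float64(0.0002)] fixed [array([-0.0009,  0.0004]), np.float64(0.0002)] [0.4785 0.0506] 0.21643625546372805
```

View pics/w3.png

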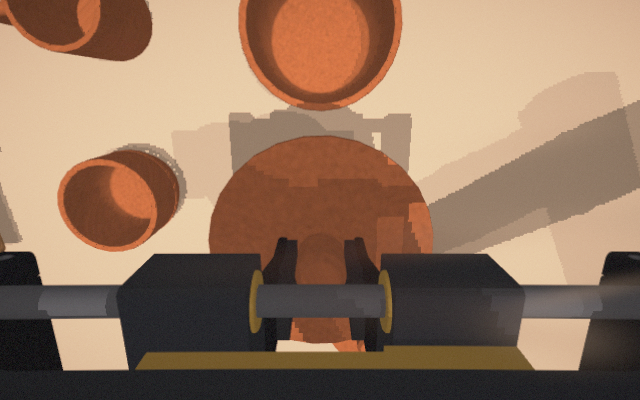

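Jar_4's mouth is at (320,43) and lid_4 in hand is level at (320,220). Move 124 mm along −y, then lower.

```bash
python3 -m handwheel '[[[0,0,0,0.015,-0.001,0,0],[0,0,0,0.034,0,0,0],[0,0,0,0.035,0,0,0],[0,0,0,0.025,0,0.01,0],[0,0,0,0.015,0,0.02,0],[0,0,0,0,0,0.025,0],[0,0,0,0,0,0.02,0],[0,0,0,0,0,0.012,0],[0,0,0,0,0,0.005,0],[0,0,0,0,0,0.004,0],[0,0,0,0,0,0,0]]]'; python3 -m handwheel '[[[0,0,0,0,0,0.004,0],[0,0,0,0,0,0.004,0],[0,0,0,0,0,0.002,0],[0,0,0,0,0,0.001,0],[0,0,0,0,0,0,0]]]'
```

```text
time_s: 14.85
tcp_pos: [0.4792, -0.0739, 0.1205]
ee_rot: [[0.001, -1.0, -0.0], [-1.0, -0.001, -0.0], [0.0, 0.0, -1.0]]
wrist_force: [-0.2, 0.1, -1.7]
gripper_width: 0.266
gripper_force: 30.0
time_s: 15.35
tcp_pos: [0.4788, -0.0742, 0.1095]
ee_rot: [[0.0, -1.0, -0.0], [-1.0, -0.0, -0.0], [0.0, 0.0, -1.0]]
wrist_force: [-0.2, -0.3, -2.8]
gripper_width: 0.262
gripper_force: 30.0
```

```bash
python3 -m handwheel '[[[0,0,0,0,0,0.0015,0],[0,0,0,0,0,0.001,0],[0,0,0,0,0,0,0]]]'; python3 -m handwheel '[[[0,0,0,0,0,0.001,0],[0,0,0,0,0,0,0]]]'
```

```text
time_s: 15.65
tcp_pos: [0.4788, -0.0742, 0.107]
ee_rot: [[0.0, -1.0, 0.0], [-1.0, -0.0, -0.0], [0.0, -0.0, -1.0]]
wrist_force: [0.4, 0.1, -1.5]
gripper_width: 0.265
gripper_force: 30.0
time_s: 15.85
tcp_pos: [0.4789, -0.0742, 0.1069]
ee_rot: [[0.001, -1.0, 0.0], [-1.0, -0.001, -0.0], [0.0, -0.0, -1.0]]
wrist_force: [-1.6, 1.2, 3.8]
gripper_width: 0.266
gripper_force: 30.0
```

```bash
python3 -m handwheel '[[[0,0,0,0,0,0,0.05],[0,0,0,0,0,0,0.05],[0,0,0,0,0,0,0.05],[0,0,0,0,0,0,0.05],[0,0,0,0,0,-0.01,0.05],[0,0,0,0,0,-0.02,0.05],[0,0,0,0,0,-0.035,0.05],[0,0,0,0,0,-0.03,0.05],[0,0,0,0,0,-0.018,0.05]]]'
python3 -m handwheel '[[[0,0,0,-0.015,0.003,0,0.05],[0,0,0,-0.03,0.003,0,0.05],[0,0,0,-0.035,0.003,0,0.05],[0,0,0,-0.035,0,0,0.05],[0,0,0,-0.026,0,0,0.05],[0,0,0,-0.01,0,0,0.05],[0,0,0,0,0,0,0.05],[0,0,0,0,0,0,0.05]]]'
python3 look.py w4 0.015
```

```text
time_s: 16.75
tcp_pos: [0.48, -0.0742, 0.2225]
ee_rot: [[0.001, -1.0, 0.005], [-1.0, -0.001, 0.0], [-0.0, -0.005, -1.0]]
wrist_force: [0.7, 0.3, 0.9]
gripper_width: 0.574
gripper_force: 0.0
time_s: 17.55
tcp_pos: [0.4697, 0.0763, 0.2192]
ee_rot: [[0.0, -1.0, -0.0], [-1.0, -0.0, -0.0], [0.0, 0.0, -1.0]]
wrist_force: [-0.6, 0.4, -0.3]
gripper_width: 0.572
gripper_force: 0.0
[321. 169.] xy [0.4689 0.0762] d 0.0678 res 0.0003 d_tcp [-0.0007 -0.0001]
[107. 171.] xy [0.7047 0.0848] d 0.1024 res 0.0004 d_tcp [0.235  0.0085]
[307.  28.] xy [ 0.4808 -0.0921] d 0.1489 res 0.0003 d_tcp [ 0.0111 -0.1684]
[79. 10.] xy [ 0.6218 -0.4177] d 0.7278 res 0.0004 d_tcp [ 0.1522 -0.494 ]
17.55 [0.4697 0.0763 0.2192] [[0.0, -1.0, -0.0], [-1.0, -0.0, -0.0], [0.0, 0.0, -1.0]] 0.5717231488921724
```

View pics/w4.png

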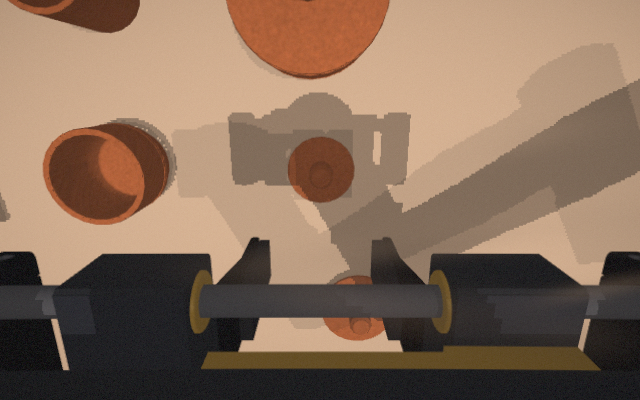

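lid_4 lies flat on jar_4 (307,28), and lid_1 is centred under the gripper at (321,169). Grip it and head to jar_1.

```bash
python3 -m handwheel '[[[0,0,0,0,0.001,0.03,0.05],[0,0,0,0,0,0.04,0.05],[0,0,0,0,0,0.04,0.05],[0,0,0,0,0,0.035,0.05],[0,0,0,0,0,0.025,0.05],[0,0,0,0,0,0.014,0.05],[0,0,0,0,0,0.008,0.05],[0,0,0,0,0,0.001,0.05],[0,0,0,0,0,0,0.05]]]'
python3 -m handwheel '[[[0,0,0,0,0,0,0],[0,0,0,0,0,0,0],[0,0,0,0,0,0,0],[0,0,0,0,0,0,0],[0,0,0,0,0,0,0],[0,0,0,0,0,0,0]]]'
```

```text
time_s: 18.5
tcp_pos: [0.4693, 0.0766, 0.0266]
ee_rot: [[-0.0, -1.0, 0.001], [-1.0, 0.0, 0.0], [-0.0, -0.001, -1.0]]
wrist_force: [-0.1, -0.3, 0.7]
gripper_width: 0.574
gripper_force: 0.0
time_s: 19.1
tcp_pos: [0.4691, 0.077, 0.0264]
ee_rot: [[0.001, -1.0, 0.001], [-1.0, -0.001, 0.0], [-0.0, -0.001, -1.0]]
wrist_force: [0.6, 0.9, 2.8]
gripper_width: 0.267
gripper_force: 30.0
```

```bash
python3 -m handwheel '[[[0,0,0,0,0,-0.01,0],[0,0,0,0,0,-0.02,0],[0,0,0,0,0,-0.03,0],[0,0,0,0,0,-0.04,0],[0,0,0,0,0,-0.04,0],[0,0,0,0,0,-0.03,0],[0,0,0,0.01,0,-0.02,0],[0,0,0,0.02,-0.005,0,0],[0,0,0,0.03,-0.005,0,0],[0,0,0,0.04,-0.008,0,0],[0,0,0,0.04,-0.008,0,0],[0,0,0,0.04,-0.008,0,0]]]'
python3 -m handwheel '[[[0,0,0,0.04,-0.008,0,0],[0,0,0,0.04,-0.008,0,0],[0,0,0,0.04,-0.008,0,0],[0,0,0,0.03,-0.005,0,0],[0,0,0,0.02,-0.005,0,0],[0,0,0,0.012,0,0,0],[0,0,0,0.005,0,0,0],[0,0,0,0,0,0,0],[0,0,0,0,0,0,0]]]'
python3 look.py w5 0.062; python3 inhand.py .070
```

```text
time_s: 20.3
tcp_pos: [0.5024, -0.1046, 0.2165]
ee_rot: [[0.001, -1.0, -0.0], [-1.0, -0.001, 0.0], [-0.0, 0.0, -1.0]]
wrist_force: [1.0, 0.9, -0.0]
gripper_width: 0.261
gripper_force: 30.0
time_s: 21.2
tcp_pos: [0.5367, -0.2893, 0.2163]
ee_rot: [[0.001, -1.0, -0.0], [-1.0, -0.001, 0.0], [-0.0, 0.0, -1.0]]
wrist_force: [-0.1, 0.0, -1.2]
gripper_width: 0.263
gripper_force: 30.0
[302. 234.] xy [ 0.5467 -0.2878] d 0.1799 res 0.0099 d_tcp [0.01   0.0014]
[318.  57.] xy [ 0.5374 -0.3928] d 0.0699 res 0.0003 d_tcp [ 0.0007 -0.1035]
21.2 [ 0.5367 -0.2893  0.2163] [[0.001, -1.0, -0.0], [-1.0, -0.001, 0.0], [-0.0, 0.0, -1.0]] 0.26337464484708534
free [array([ 0.5454, -0.2786,  0.0478]), np.float64(0.0023)] fixed [array([ 0.0081, -0.0052]), np.float64(0.0056)] [ 0.5368 -0.2892] 0.21631651751497497
```

View pics/w5.png

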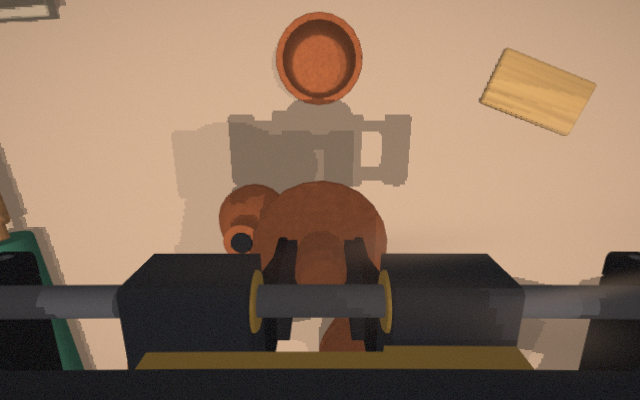

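jar_1's mouth is at (318,57) and lid_1 hangs at (322,230), overlapping the bud vase only in the image; its grasp was centred within 1 mm. Move and lower.

```bash
python3 -m handwheel '[[[0,0,0,0.015,-0.001,0,0],[0,0,0,0.03,0,0,0],[0,0,0,0.033,0,0,0],[0,0,0,0.018,0,0.015,0],[0,0,0,0.008,0,0.025,0],[0,0,0,0,0,0.035,0],[0,0,0,0,0,0.025,0],[0,0,0,0,0,0.014,0],[0,0,0,0,0,0.007,0],[0,0,0,0,0,0.004,0],[0,0,0,0,0,0,0]]]'; python3 -m handwheel '[[[0,0,0,0,0,0.004,0],[0,0,0,0,0,0.004,0],[0,0,0,0,0,0.002,0],[0,0,0,0,0,0.001,0],[0,0,0,0,0,0,0]]]'
```

```text
time_s: 22.4
tcp_pos: [0.5384, -0.3943, 0.0916]
ee_rot: [[0.001, -1.0, 0.001], [-1.0, -0.001, -0.001], [0.001, -0.001, -1.0]]
wrist_force: [-0.7, -0.8, -0.2]
gripper_width: 0.264
gripper_force: 30.0
time_s: 22.9
tcp_pos: [0.5378, -0.3942, 0.08]
ee_rot: [[0.0, -1.0, -0.0], [-1.0, -0.0, 0.0], [-0.0, 0.0, -1.0]]
wrist_force: [0.4, 0.1, -0.4]
gripper_width: 0.266
gripper_force: 30.0
```

```bash
python3 -m handwheel '[[[0,0,0,-0.001,0,0.0015,0],[0,0,0,0,0,0.001,0],[0,0,0,0,0,0,0]]]'; python3 -m handwheel '[[[0,0,0,0,0,0.001,0],[0,0,0,0,0,0,0]]]'
```

```text
time_s: 23.2
tcp_pos: [0.5379, -0.393, 0.0774]
ee_rot: [[0.0, -1.0, -0.0], [-1.0, -0.0, 0.0], [-0.0, 0.0, -1.0]]
wrist_force: [0.3, 0.5, -0.3]
gripper_width: 0.267
gripper_force: 30.0
time_s: 23.4
tcp_pos: [0.538, -0.3932, 0.0766]
ee_rot: [[0.0, -1.0, 0.0], [-1.0, -0.0, -0.0], [0.0, -0.0, -1.0]]
wrist_force: [0.2, -0.7, -1.0]
gripper_width: 0.261
gripper_force: 30.0
```

```bash
python3 -m handwheel '[[[0,0,0,0,0,0.001,0],[0,0,0,0,0,0,0]]]'
```

```text
time_s: 23.6
tcp_pos: [0.5381, -0.3933, 0.0764]
ee_rot: [[0.001, -1.0, 0.0], [-1.0, -0.001, -0.001], [0.001, -0.0, -1.0]]
wrist_force: [-0.8, 0.6, 4.3]
gripper_width: 0.263
gripper_force: 30.0
```

Contact at the expected height. Release, lift, and go to lid_2.

```bash
python3 -m handwheel '[[[0,0,0,0,0,0,0.05],[0,0,0,0,0,0,0.05],[0,0,0,0,0,0,0.05],[0,0,0,0,0,0,0.05],[0,0,0,0,0,-0.01,0.05],[0,0,0,0,0,-0.02,0.05],[0,0,0,0,0,-0.035,0.05],[0,0,0,0,0,-0.04,0.05],[0,0,0,0,0,-0.03,0.05],[0,0,0,-0.015,0,-0.01,0.05],[0,0,0,-0.03,0.005,0,0.05],[0,0,0,-0.04,0.008,0,0.05]]]'
python3 -m handwheel '[[[0,0,0,-0.045,0.008,0,0.05],[0,0,0,-0.045,0.008,0,0.05],[0,0,0,-0.045,0.008,0,0.05],[0,0,0,-0.045,0.008,0,0.05],[0,0,0,-0.045,0.008,0,0.05],[0,0,0,-0.045,0.008,0,0.05],[0,0,0,-0.045,0.008,0,0.05],[0,0,0,-0.045,0.008,0,0.05],[0,0,0,-0.045,0.008,0,0.05],[0,0,0,-0.045,0.008,0,0.05],[0,0,0,-0.04,0.008,0,0.05],[0,0,0,-0.03,0.008,0,0.05]]]'
python3 -m handwheel '[[[0,0,0,-0.02,0.004,0,0.05],[0,0,0,-0.01,0,0,0.05],[0,0,0,0,0,0,0.05],[0,0,0,0,0,0,0.05]]]'
python3 look.py w6 0.015
```

```text
time_s: 24.8
tcp_pos: [0.5246, -0.3075, 0.2203]
ee_rot: [[-0.002, -1.0, 0.0], [-1.0, 0.002, 0.0], [-0.0, -0.0, -1.0]]
wrist_force: [1.6, 0.2, -0.6]
gripper_width: 0.571
gripper_force: 0.0
time_s: 26.0
tcp_pos: [0.4273, 0.214, 0.2204]
ee_rot: [[0.002, -1.0, -0.0], [-1.0, -0.002, 0.0], [-0.0, 0.0, -1.0]]
wrist_force: [0.4, -1.2, -0.3]
gripper_width: 0.573
gripper_force: 0.0
time_s: 26.4
tcp_pos: [0.4245, 0.2411, 0.2203]
ee_rot: [[-0.0, -1.0, -0.001], [-1.0, 0.0, -0.001], [0.001, 0.001, -1.0]]
wrist_force: [-0.5, 0.0, -0.5]
gripper_width: 0.574
gripper_force: 0.0
[319. 170.] xy [0.4255 0.2414] d 0.0841 res 0.0004 d_tcp [0.0011 0.0003]
[45. 15.] xy [ 0.6648 -0.0206] d 0.269 res 0.0006 d_tcp [ 0.2403 -0.2618]
26.4 [0.4245 0.2411 0.2203] [[-0.0, -1.0, -0.001], [-1.0, 0.0, -0.001], [0.001, 0.001, -1.0]] 0.5736260342101683
```

```bash
python3 -m handwheel '[[[0,0,0,0,-0.001,0.03,0.05],[0,0,0,0,0,0.04,0.05],[0,0,0,0,0,0.04,0.05],[0,0,0,0,0,0.035,0.05],[0,0,0,0,0,0.025,0.05],[0,0,0,0,0,0.014,0.05],[0,0,0,0,0,0.008,0.05],[0,0,0,0,0,0.002,0.05],[0,0,0,0,0,0,0.05]]]'
python3 -m handwheel '[[[0,0,0,0,0,0,0],[0,0,0,0,0,0,0],[0,0,0,0,0,0,0],[0,0,0,0,0,0,0],[0,0,0,0,0,0,0],[0,0,0,0,0,0,0]]]'
```

```text
time_s: 27.35
tcp_pos: [0.4262, 0.2417, 0.027]
ee_rot: [[-0.0, -1.0, 0.001], [-1.0, 0.0, 0.0], [-0.0, -0.001, -1.0]]
wrist_force: [-0.1, 0.4, 0.7]
gripper_width: 0.578
gripper_force: 0.0
time_s: 27.95
tcp_pos: [0.4259, 0.242, 0.0269]
ee_rot: [[0.001, -1.0, 0.0], [-1.0, -0.001, 0.0], [-0.0, -0.0, -1.0]]
wrist_force: [-0.9, -0.3, 3.0]
gripper_width: 0.266
gripper_force: 30.0
```

```bash
python3 -m handwheel '[[[0,0,0,0,0,-0.01,0],[0,0,0,0,0,-0.02,0],[0,0,0,0,0,-0.03,0],[0,0,0,0,0,-0.04,0],[0,0,0,0,0,-0.04,0],[0,0,0,0,0,-0.03,0],[0,0,0,0,-0.01,-0.02,0],[0,0,0,0.005,-0.02,0,0],[0,0,0,0.008,-0.03,0,0],[0,0,0,0.01,-0.035,0,0],[0,0,0,0.01,-0.04,0,0],[0,0,0,0.01,-0.04,0,0]]]'
python3 -m handwheel '[[[0,0,0,0.01,-0.03,0,0],[0,0,0,0.007,-0.02,0,0],[0,0,0,0,-0.012,0,0],[0,0,0,0,-0.005,0,0],[0,0,0,0,0,0,0],[0,0,0,0,0,0,0]]]'
python3 look.py w7 0.072; python3 inhand.py .086
```

```text
time_s: 29.15
tcp_pos: [0.6016, 0.1982, 0.2168]
ee_rot: [[0.001, -1.0, -0.001], [-1.0, -0.001, 0.0], [-0.0, 0.001, -1.0]]
wrist_force: [1.2, 0.0, -1.3]
gripper_width: 0.267
gripper_force: 30.0
time_s: 29.75
tcp_pos: [0.6669, 0.1821, 0.2166]
ee_rot: [[0.001, -1.0, -0.001], [-1.0, -0.001, -0.0], [0.0, 0.001, -1.0]]
wrist_force: [1.0, -0.9, -1.1]
gripper_width: 0.26
gripper_force: 30.0
[320. 231.] xy [0.6664 0.2005] d 0.1503 res 0.0074 d_tcp [-0.0005  0.0184]
[317.  47.] xy [0.6685 0.0716] d 0.0858 res 0.0003 d_tcp [ 0.0016 -0.1104]
29.75 [0.6669 0.1821 0.2166] [[0.001, -1.0, -0.001], [-1.0, -0.001, -0.0], [0.0, 0.001, -1.0]] 0.26019361794705187
free [array([0.6661, 0.1801, 0.0414]), np.float64(0.0002)] fixed [array([-0.0008, -0.0009]), np.float64(0.0002)] [0.6669 0.1821] 0.21683914122457915
```

View pics/w7.png

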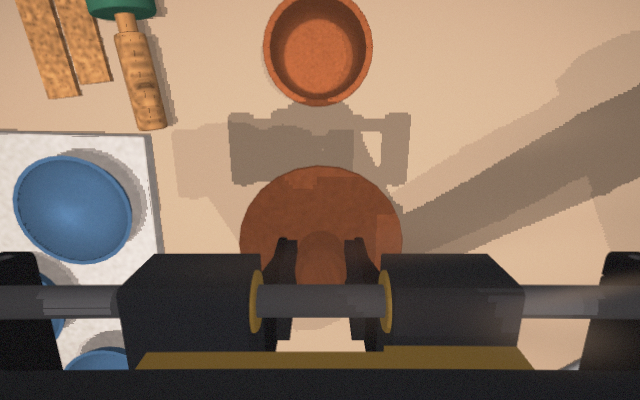

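jar_2's mouth is at (317,47) and lid_2 is level at (320,235). Shift 109 mm along −y and 2 mm along +x, then lower.

```bash
python3 -m handwheel '[[[0,0,0,0.015,-0.002,0,0],[0,0,0,0.03,0,0,0],[0,0,0,0.034,0,0,0],[0,0,0,0.02,0,0.015,0],[0,0,0,0.01,0,0.025,0],[0,0,0,0,0,0.03,0],[0,0,0,0,0,0.025,0],[0,0,0,0,0,0.014,0],[0,0,0,0,0,0.006,0],[0,0,0,0,0,0.004,0],[0,0,0,0,0,0,0]]]'; python3 -m handwheel '[[[0,0,0,0,0,0.004,0],[0,0,0,0,0,0.003,0],[0,0,0,0,0,0.002,0],[0,0,0,0,0,0.001,0],[0,0,0,0,0,0,0]]]'
```

```text
time_s: 30.95
tcp_pos: [0.6702, 0.0731, 0.0983]
ee_rot: [[0.001, -1.0, 0.001], [-1.0, -0.001, 0.0], [-0.0, -0.001, -1.0]]
wrist_force: [-0.6, -0.6, -1.1]
gripper_width: 0.263
gripper_force: 30.0
time_s: 31.45
tcp_pos: [0.6697, 0.0729, 0.0874]
ee_rot: [[0.0, -1.0, -0.0], [-1.0, -0.0, -0.0], [0.0, 0.0, -1.0]]
wrist_force: [-0.7, -0.7, -1.3]
gripper_width: 0.264
gripper_force: 30.0
```

```bash
python3 -m handwheel '[[[0,0,0,0,0,0.001,0],[0,0,0,0,0,0,0]]]'; python3 -m handwheel '[[[0,0,0,0,0,0.001,0],[0,0,0,0,0,0,0]]]'
```

```text
time_s: 31.65
tcp_pos: [0.67, 0.0729, 0.087]
ee_rot: [[0.0, -1.0, 0.001], [-1.0, -0.0, -0.0], [0.0, -0.001, -1.0]]
wrist_force: [-0.7, -0.3, -0.5]
gripper_width: 0.268
gripper_force: 30.0
time_s: 31.85
tcp_pos: [0.67, 0.0729, 0.087]
ee_rot: [[0.001, -1.0, 0.001], [-1.0, -0.001, -0.0], [0.0, -0.001, -1.0]]
wrist_force: [-2.7, -0.1, 5.0]
gripper_width: 0.263
gripper_force: 30.0
```

```bash
python3 -m handwheel '[[[0,0,0,0,0,0,0.05],[0,0,0,0,0,0,0.05],[0,0,0,0,0,0,0.05],[0,0,0,0,0,0,0.05],[0,0,0,0,0,-0.01,0.05],[0,0,0,0,0,-0.02,0.05],[0,0,0,0,0,-0.035,0.05],[0,0,0,0,0,-0.04,0.05],[0,0,0,-0.02,0,-0.03,0.05],[0,0,0,-0.04,0,0,0.05],[0,0,0,-0.04,0,0,0.05],[0,0,0,-0.02,0,0,0.05]]]'
python3 -m handwheel '[[[0,0,0,0,0,0,0.05],[0,0,0,0,0,0,0.05]]]'
python3 look.py w8 0.077
python3 - <<'E'
from h import *
im=cams.capture('top');cv2.imwrite('pics/t8.png',im[:,:,::-1]);sd=cams.capture('side');cv2.imwrite('pics/s8.png',cv2.resize(sd[60:360,160:460,::-1],None,fx=2,fy=2,interpolation=2))
_,_,o=campose('top')
for c in cv2.findContours(mask(im),cv2.RETR_EXTERNAL,cv2.CHAIN_APPROX_NONE)[0]:
    mu=c[:,0].mean(0).round()
    if cv2.contourArea(c)<300 or not 125<mu[0]<520: continue
    for n,j,z in((1,(.537,-.392),.062),(2,(.6685,.0717),.072),(3,(.5278,.396),.082),(4,(.4783,-.0733),.092)):
        q,e=circ(far(cast('top',c[:,0]+0.,z+.004),o,-.2))
        if np.hypot(*(q[:2]-j))<.03: print(n,mu,(q[:2]-j).round(4),'d',2*q[2],'res',e)
E
```

```text
time_s: 33.05
tcp_pos: [0.6696, 0.1957, 0.2215]
ee_rot: [[0.002, -1.0, 0.001], [-1.0, -0.002, 0.001], [-0.001, -0.001, -1.0]]
wrist_force: [-0.2, -0.6, -0.2]
gripper_width: 0.576
gripper_force: 0.0
time_s: 33.25
tcp_pos: [0.6696, 0.1929, 0.2206]
ee_rot: [[0.001, -1.0, -0.0], [-1.0, -0.001, -0.001], [0.001, 0.0, -1.0]]
wrist_force: [-0.2, 0.6, 0.8]
gripper_width: 0.577
gripper_force: 0.0
[320.  40.] xy [0.6687 0.0722] d 0.0848 res 0.0003 d_tcp [-0.0009 -0.1206]
33.25 [0.6696 0.1929 0.2206] [[0.001, -1.0, -0.0], [-1.0, -0.001, -0.001], [0.001, 0.0, -1.0]] 0.57730113282424
4 [362. 221.] [-0.0003  0.0005] d 0.11413611776485026 res 0.0005204941103413342
1 [491. 200.] [ 0.0003 -0.    ] d 0.06682996358001354 res 0.0008881546459205595
3 [176. 196.] [ 0.0158 -0.0134] d 0.06340769772229964 res 0.005232492678121192
2 [304. 146.] [-0.0012  0.0005] d 0.08292316474041038 res 0.0007027854251470599
```

View pics/t8.png

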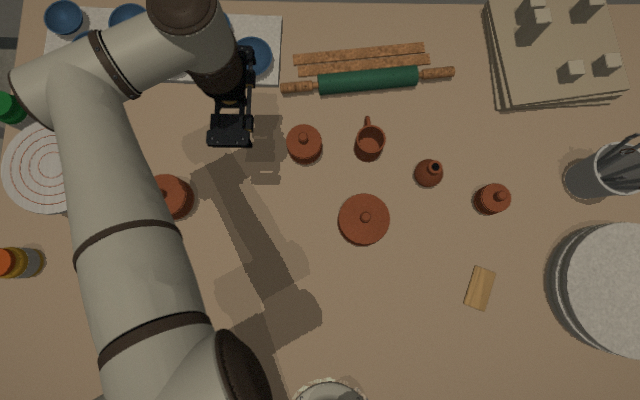

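View pics/s8.png

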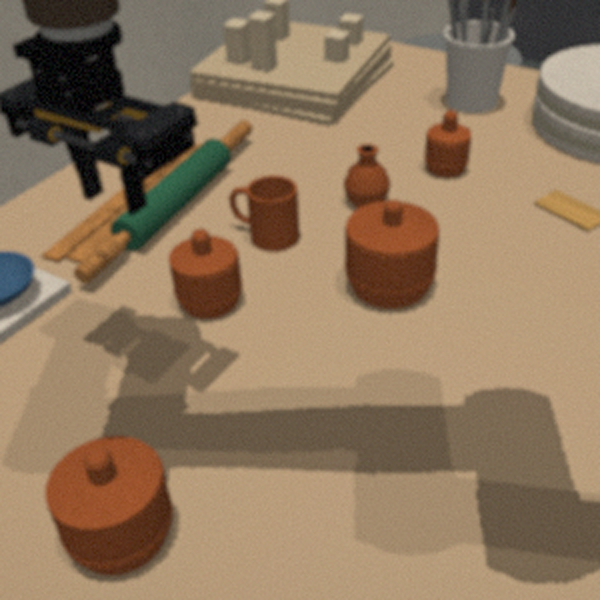

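View pics/w8.png

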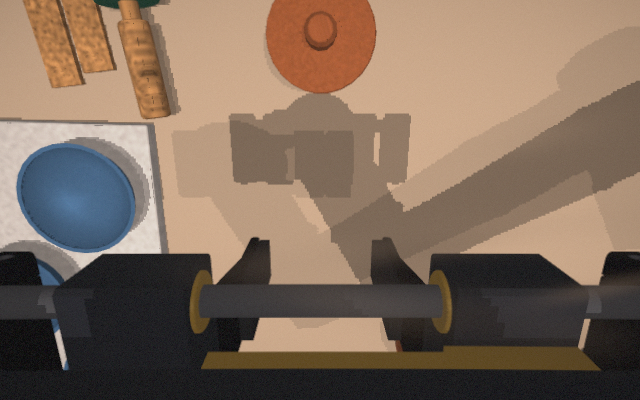

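The side crop shows all four lids flat on their own jars: (108,500), (205,270), (392,250), (447,145). The mug and vase have not moved. The lid fits for jars 1, 2 and 4 are within 1.5 mm of the jar axes. In the top view the arm hides part of jar_3, but the earlier top crop and the side view show it seated.

```bash
python3 -c "
from station import r
print(r.finish_job())"
```

```text
the job is handed in; nothing more can be done
None
```

I put all four lids on their own jars and handed the job in at about 33 s; the hand-in gave no verdict, but the last pictures show every lid flat and centred (jar_3 judged by eye only) and the mug and vase still in place.

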